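# Let a spring-loaded hose reel drum back on its ratchet pawl

## Robot

A 6-joint arm with a two-finger parallel gripper is mounted at the origin on a cart in front of the work surface, level with it; the furniture and walls round the work are solid. World frame = base frame: x ahead of the robot, y to its left, z up, the work surface at z = 0. Lengths are in mm, angles in rad, forces in N, time in s.
With the tool pointing down it reaches from about 350 to 975 mm from the base axis. Payload 7.1 kg.
Tool frame: the origin (TCP) lies on the front face of the gripper's body, between the roots of the fingers; the fingertips stand 80 mm ahead of it and the grasp point (between the pads) lies 61 mm ahead of it (env.tips_ahead is the distance from the TCP to the fingertips, in mm); z points along the fingers, y is the direction in which the jaws open and shut (so a half turn about z gives the same grasp; the last joint's range is limited). The gripper opens to 88 mm and grips with 3 to 60 N. Pads are 20 mm wide; open, the fingers measure 115 mm over their backs; the gripper's body (75 mm by 178 mm) begins 61 mm behind the grasp point.
Start: joints at [-1.303, 0.423, 1.63, -0, 1.089, -0.019], TCP at [176.821, -599.45, 302.675] pointing down, gripper open.
Joint ranges: [-3, 3], [-0.9, 2.11], [0.09, 2.58], [-1.31, 4.45], [0.11, 2.69], [-2.54, 2.54]. Speed limits (rad/s): [2.39, 2.39, 3.01, 3.14, 3.14, 3.14].

## Interface

Orientations are given as a unit quaternion [x, y, z, w].
In Python, from station import env, set_gripper, viewer, workorder gives the robot as it stands. Calls block until the motion is done:
- env.reach(position, orientation): joint-space move of the TCP to a pose.
- env.move_l(position, rot=None, rate=150, f_stop=None): straight line of the TCP; rot=None keeps the orientation; rate is the mean speed in mm/s. With f_stop (N) it stops when the force on the tool has changed by that much, and returns True; else False.
- env.move_joints(angles): joint-space move.
- set_gripper(opening): finger opening in mm; the grip force is fixed at half the most; returns when the fingers have stopped.
- env.hold(seconds).
- env.ik(position, orientation): joint angles nearest the present ones, or None.
- env.read_state(): the state.
- viewer.camera(name): name is "scene" or "top"; returns the picture (400x640x3 uint8, blue, green, red); there is no depth.
- viewer.camera_params(name): a dict with "fx", "fy", "cx", "cy" (pixels), "pose" (4x4, takes a point from camera to world coordinates). Camera axes: x right, y up, looking along -z (the intrinsics and any distortion apply to the point x, -y, -z); pixel columns grow to the right and rows downward; lengths in mm; the calibration is good to about 2 mm. A picture is of the moment at which its call begins. camera_params takes no time and is no camera call.
A pose or a line that the arm cannot do raises env.IKError and nothing moves.
- workorder.sign_off(): hands the job in, once; it reports no verdict.
The state is a dict: "time_s": time; "qpos": joint angles; "dq": joint speeds; "tau": joint torques, N m; "tool_pos": TCP position; "orientation": TCP orientation; "force": force on the tool from outside, world axes, zero at the start; "wrist_torque": the same for the moment, N m; "width": finger opening in mm.
Only numpy, scipy, OpenCV 4.12 (cv2) and the standard library are available. Lean on these libraries where they do the work, as an engineer would, in place of code of your own. Each camera call takes 0.05 s, during which the arm holds its last target. There are 200 camera calls.

## Task

The hose is off this spring-rewind reel and a new one is to be screwed on: press the black release button to lift the pawl out of the toothed wheel, let the spring turn the drum back by itself until the brass hose stub has almost come upright, then let the button go so that the pawl drops into its tooth and holds the drum with the stub standing upright. Press the button down no harder than the pawl needs, for its thin rod bends, keep your hands off the drum, and leave the spanner, the coupler and the white tape reel where they lie.

Things in the scene. Friction and masses are not known exactly. Their poses are not given: they have to be found in the camera images.
- reel: Grey steel frame of the hose reel, fixed to the bench: base plate 210 (x) x 180 (y) x 6 mm, origin under its middle, z up. Two upright side plates carry the drum; its axle runs along the reel's y, 110 mm up. Toothed wheel, pawl and release button are outside the right-hand (-y) plate, the round housing of spring and damper outside the left-hand one.
- drum: Bare drum: flanges 165 mm across with six spokes, core 86 mm; the ratchet wheel (12 teeth, one every 0.524 rad, 110 mm across, teeth 7 mm deep) and the brass hose stub are fixed to it. Origin in the middle of the axle. The robot may not push on it with more than 3 N. Let down between two seats, the pawl slides down the back of the tooth and catches at the lower seat.
- drum_turn (a joint): Drum angle, rad: 0 = stub straight up, + = wound up, stub over towards the reel's +x side. The pawl seats at 0, 0.524, 1.047 and so on. The spring drives it down, to -1.8 if not caught; a damper keeps it to 0.17 to 0.24 rad/s. In the first 3 s it settles back into its nearest tooth, three to five teeth before upright.
- stub_tip (a point): Middle of the open end of the brass hose stub, a hexagon with a threaded end (21 mm across) that points straight out from the drum. This end is 90 mm from the axle, so 200 mm above the bench when the stub is upright.
- pawl: Steel pawl, a two-armed lever above the toothed wheel. Origin on its pivot, 170 mm above the bench and 52 mm from the axle towards the reel's -x. The nose, 52 mm from the pivot towards +x, drops into the teeth; the tail plate, 30 x 32 mm, 40 mm from the pivot towards -x, lies under the release button: pushing it down lifts the nose. A light spring brings the nose down.
- pawl_swing (a joint): Pawl angle, rad: 0 = nose fully home in a tooth, + = nose lifted. It is clear of the teeth from about 0.135; at 0.15 the tail meets a rubber buffer, so held lightly against the buffer the pawl is safely clear.
- button: Release button: black mushroom head, 26 mm across, on a rod that slides straight up and down in a bracket over the pawl's tail; nothing else stands above it or beside its head. Origin in the middle of its top, at rest 236 mm above the bench, at x = -92, y = -89 mm in the reel's frame. The bracket is 29 mm below its top. A spring returns it: 1.3 N at rest, 0.15 N more per mm.
- button_top (a point): Middle of the top of the release button; moves down with it. More than 16 N on the button (or the pawl) bends the rod.
- button_travel (a joint): How far the button is pressed, m. First 1.5 to 10.5 mm of free play (differs each time, not reported). Then the loaded tooth grips the nose: 6 to 12 N draw it out, over some 4 mm. As it comes free the force falls suddenly to 2 to 6 N. About 2 mm further the tail meets the rubber buffer and the force climbs again, 5 N or more per mm.
- spanner: Loose combination spanner, 192 mm long, 36 wide, 7 thick, lying beside the reel; origin under its middle.
- coupler: Loose quick coupler, round, about 31 mm across and 68 mm tall, standing beside the reel; origin under its middle.
- tape: Loose white reel of thread tape, 55 mm across, 15 mm high, lying beside the reel; origin under its middle.

How it is judged:
By the outcome, as a careful person would: the job done as asked, in the order asked, and still so for the second after the job is handed in, with the robot touching nothing.
It also fails if it takes over 64 s, if anything falls off the work surface, if the arm or the gripper's body presses on something with over 40 N, if the wrist force passes 120 N, or if a joint passes its speed limit or range.

## Working session

There is one attempt and no reset: what is moved stays moved. The work goes in short steps, each a Python script; the robot and the scene stay as the last script left them, time stands still between calls to the robot, and variables do not carry over. Pictures are saved under pics/ and viewed, about 8 in all and at most 12, crops included, and the job is handed in when it is done.

```bash
ls; mkdir -p pics
python3 - <<'E'
from station import env, viewer
import cv2
for n in ("scene","top"):
    im=viewer.camera(n); cv2.imwrite(f"pics/{n}0.png",im)
    p=viewer.camera_params(n); print(n,p)
s=env.read_state(); print(s)
E
```

```text
pics
scene {'fx': 409.35042158848347, 'fy': 409.35042158848347, 'cx': 320.87902243581584, 'cy': 194.64637720211712, 'pose': array([[-8.62568515e-01,  2.63150765e-01, -4.32119464e-01,
         1.44182567e+02],
       [-5.05912953e-01, -4.57492008e-01,  7.31268177e-01,
         7.06711096e+02],
       [-5.25742084e-03,  8.49383740e-01,  5.27749583e-01,
         6.31612023e+02],
       [ 0.00000000e+00,  0.00000000e+00,  0.00000000e+00,
         1.00000000e+00]])}
top {'fx': 452.77034841988393, 'fy': 452.77034841988393, 'cx': 319.21905728751227, 'cy': 205.83830248427975, 'pose': array([[-2.09748331e-02,  9.97201847e-01, -7.17532772e-02,
         4.72490604e+02],
       [-9.99362054e-01, -1.88370039e-02,  3.03422683e-02,
         6.88625855e+01],
       [ 2.89057492e-02,  7.23439265e-02,  9.96960789e-01,
         1.00402120e+03],
       [ 0.00000000e+00,  0.00000000e+00,  0.00000000e+00,
         1.00000000e+00]])}
{'time_s': 0.1, 'qpos': array([-1.30300575e+00,  4.23729789e-01,  1.63061159e+00, -1.18660653e-05,
        1.08857958e+00, -1.90024423e-02]), 'dq': array([-0.00025624, -0.00103623, -0.00271388,  0.001802  , -0.00230455,
        0.00014692]), 'tau': array([ 9.64908868e-04, -5.45615172e+01, -2.74324304e+01,  6.44647703e-02,
        1.88732432e-02, -1.93962035e-05]), 'tool_pos': array([ 176.71631088, -599.0904441 ,  302.00175726]), 'orientation': array([ 9.89735714e-01,  1.42908279e-01, -8.76179523e-05, -6.58370005e-04]), 'force': array([ 0.8587016 , -0.70518551, -0.37670663]), 'wrist_torque': array([-0.03436445,  0.0109124 ,  0.04351905]), 'width': 87.79322112462907}
```

View pics/scene0.png

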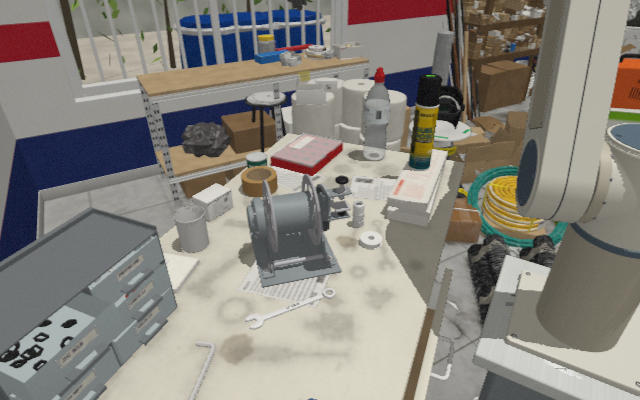

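View pics/top0.png

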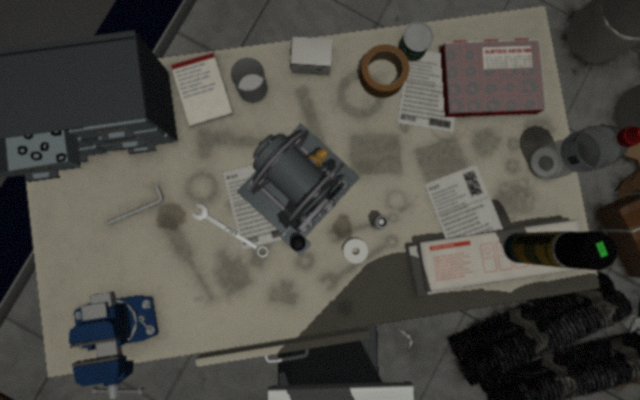

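Top shows the reel at about (300,180), the brass stub near (320,157) and the black button near (298,241). In the scene view the button is near (342,181). Next I'll zoom in on both.

```bash
cat > h.py <<'E'
import numpy as np, cv2
from station import env, viewer
def ray(n,u,v):
    p=viewer.camera_params(n);T=p["pose"]
    d=T[:3,:3]@np.array([(u-p["cx"])/p["fx"],-(v-p["cy"])/p["fy"],-1.])
    return T[:3,3],d/np.linalg.norm(d)
def onz(n,u,v,z):
    o,d=ray(n,u,v); return o+d*(z-o[2])/d[2]
def proj(n,X):
    p=viewer.camera_params(n);T=p["pose"]
    c=T[:3,:3].T@(np.asarray(X,float)-T[:3,3])
    return np.array([p["cx"]+p["fx"]*c[0]/-c[2],p["cy"]-p["fy"]*c[1]/-c[2]])
E
python3 - <<'E'
import cv2,numpy as np
from h import *
env.hold(3)
s=viewer.camera("scene");t=viewer.camera("top")
cv2.imwrite("pics/scene1.png",s);cv2.imwrite("pics/top1.png",t)
a=cv2.resize(s[165:285,240:380],None,fx=4.2,fy=4.2,interpolation=cv2.INTER_CUBIC)
b=cv2.resize(cv2.convertScaleAbs(t[115:260,225:370],alpha=1.8),None,fx=4,fy=4,interpolation=cv2.INTER_CUBIC)
cv2.imwrite("pics/a1.png",a);cv2.imwrite("pics/b1.png",b);print(env.read_state()["time_s"])
E
```

```text
3.2
```

View pics/a1.png

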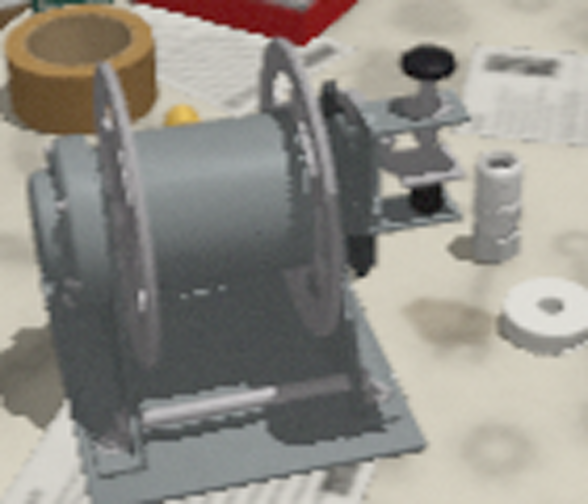

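View pics/b1.png

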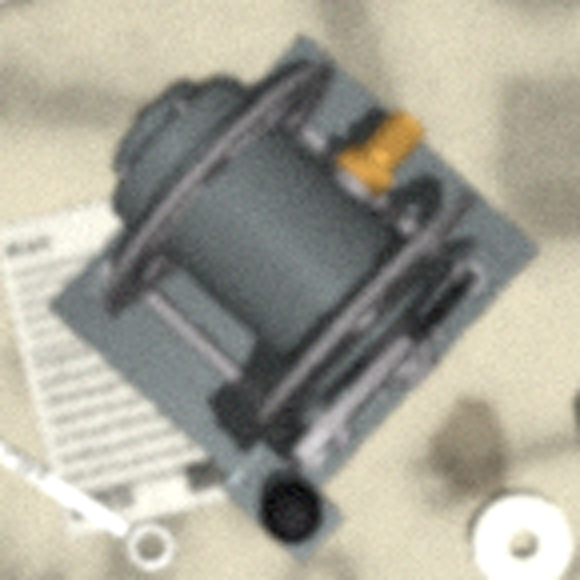

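b1 shows:
- Base plate corners at b1 (303,37), (538,250) and (52,302). The edge from (52,302) to (303,37) is reel +x.
- Button at b1 (291,507), which is top (297.8,241.8).
- Brass stub tip near b1 (410,130).

In the scene crop the button is at (341.9,179.3).

```bash
cat >> h.py <<'E'
def tri(u,v,a,b):
    o1,d1=ray("scene",u,v);o2,d2=ray("top",a,b)
    k=np.linalg.lstsq(np.c_[d1,-d2],o2-o1,rcond=None)[0]
    P,Q=o1+k[0]*d1,o2+k[1]*d2
    return (P+Q)/2,np.linalg.norm(P-Q)
def brass(n,im):
    h=cv2.cvtColor(im,cv2.COLOR_BGR2HSV)
    m=cv2.inRange(h,(12,120,60),(32,255,255))
    c0=(240,120,160,110) if n=="top" else (240,130,130,90)
    x,y,w,hh=c0; k=np.zeros_like(m); k[y:y+hh,x:x+w]=m[y:y+hh,x:x+w]
    nn,l,st,ce=cv2.connectedComponentsWithStats(k)
    return [(ce[i].round(1),st[i][:5]) for i in range(1,nn) if st[i][4]>5]
E
python3 - <<'E'
from h import *
s=cv2.imread("pics/scene1.png");t=cv2.imread("pics/top1.png")
# dark button blob
for n,im,(x0,y0,x1,y1) in (("scene",s,(330,170,355,190)),("top",t,(286,230,312,254))):
    g=cv2.cvtColor(im,cv2.COLOR_BGR2GRAY)[y0:y1,x0:x1]
    m=(g<(45 if n=="scene" else 28)).astype('uint8')
    nn,l,st,ce=cv2.connectedComponentsWithStats(m); print(n,[(ce[i]+[x0,y0],st[i]) for i in range(1,nn) if st[i][4]>8])
A,B,C=[onz("top",225+u/4,115+v/4,z)for u,v,z in((303,37,6),(538,250,6),(52,302,6))]
print(A,B,C,np.linalg.norm(A-C),np.linalg.norm(A-B))
ex=(A-C)[:2];ey=(A-B)[:2];print(np.arctan2(ex[1],ex[0]),np.arctan2(-ey[0],ey[1]))
yaw=(np.arctan2(ex[1],ex[0])+np.arctan2(-ey[0],ey[1]))/2
c=(B+C)[:2]/2;R=np.array([[np.cos(yaw),-np.sin(yaw)],[np.sin(yaw),np.cos(yaw)]])
print("yaw",yaw,"c",c,"button",c+R@[-92,-89])
print("top z236",onz("top",297.8,241.8,236),"scene",onz("scene",341.9,179.3,236),tri(341.9,179.3,297.8,241.8))
print("brass",brass("top",t),brass("scene",s))
for th in np.arange(0,6)*.5236:
    X=np.r_[c+R@[90*np.sin(th),0],110+90*np.cos(th)]; print(round(th,2),proj("top",X).round(1),proj("scene",X).round(1))
E
```

```text
scene [(array([341.29032258, 179.83870968]), array([ 6,  7, 12,  7, 62], dtype=int32))]
top [(array([297.12025316, 241.82911392]), array([  5,   5,  14,  15, 158], dtype=int32))]
[728.10164369  75.98329426   6.        ] [605.88202568 -52.56018326   6.        ] [581.60514791 216.90189447   6.        ] 203.27143222487106 177.37266035475082
-0.7659934921261193 -0.7601850457544493
yaw -0.7630892689402844 c [593.74358679  82.1708556 ] button [465.74178624  81.43665145]
top z236 [467.55074301  82.96006322 236.        ] scene [461.26938944  89.26639185 236.        ] (array([466.30959149,  82.42830254, 231.22542727]), np.float64(2.719421814653976))
brass [(array([320.3, 152.4]), array([310, 143,  20,  20, 205], dtype=int32))] [(array([273.2, 140. ]), array([272, 138,   4,   5,   9], dtype=int32)), (array([258. , 183.8]), array([242, 166,  35,  31, 494], dtype=int32)), (array([282.7, 192.1]), array([280, 190,   7,   5,  23], dtype=int32))]
0.0 [297.4 170.9] [288.5 177.2]
0.52 [314.3 153.9] [284.6 172.5]
1.05 [325.7 144.6] [282.5 178.3]
1.57 [328.8 144.9] [282.5 192. ]
2.09 [323.8 153.5] [284.5 209.9]
2.62 [313.  167.3] [287.9 228.3]
```

Button is at about (466.8, 82.5, 236), reel yaw is -0.763 and the stub is at θ≈1.57. I'll go over at a safe height with closed fingers and the jaw axis crosswise, so the top view of the stub stays clear.

Run:
```python
from h import *
from station import set_gripper
st=lambda:env.read_state()
p=st()["tool_pos"]
q=[np.cos(.0875),np.sin(.0875),0,0]
env.move_l([p[0],p[1],500],rate=250);print(st()["time_s"])
env.reach([466.8,82.5,480],q);print(st()["time_s"],st()["qpos"].round(2))
set_gripper(0);print(st()["time_s"],st()["width"])
env.move_l([466.8,82.5,236+80+12],rate=150)
env.hold(.3)
s=st();print(s["time_s"],s["tool_pos"],s["force"],env.tips_ahead,s["orientation"])
f=[]
for _ in range(6): env.hold(.02); s=st(); f.append(np.r_[s["force"],s["time_s"]])
print(np.round(f,2))
t=s["time_s"]; env.move_l([466.8,82.5,327.5],rate=10); print(st()["time_s"]-t, st()["tool_pos"])
t=viewer.camera("top");sc=viewer.camera("scene")
print("brass",brass("top",t),brass("scene",sc))
cv2.imwrite("pics/c2.png",np.hstack([cv2.resize(cv2.convertScaleAbs(t[110:270,215:375],alpha=1.7),(400,400)),cv2.resize(sc[120:240,250:370],(400,400))]))
```

```text
4.1417
6.7667 [ 0.15  0.02  1.74 -0.    1.38  1.55]
8.1083 0.44922843532820533
9.575 [466.97132884  82.51138279 328.4539023 ] [ 0.06662083 -0.01006766 -1.37723329] 80.0 [ 9.96175545e-01  8.73731394e-02  4.66186867e-04 -3.69322165e-05]
[[ 0.54 -0.03 -0.25  9.59]
 [-0.95  0.37  0.39  9.61]
 [-0.38  0.33  0.21  9.62]
 [-0.23  0.54  0.38  9.64]
 [ 0.48  0.37 -0.86  9.66]
 [-0.12 -0.35 -0.29  9.68]]
0.25 [466.75577422  82.49102212 327.44695966]
brass [(array([320.3, 152.5]), array([310, 143,  20,  20, 200], dtype=int32))] [(array([353. , 133.5]), array([350, 130,   6,   8,  22], dtype=int32)), (array([261.1, 166.8]), array([258, 166,   8,   2,  10], dtype=int32)), (array([251.5, 186.2]), array([242, 168,  20,  29, 323], dtype=int32)), (array([272.3, 181.1]), array([267, 168,  10,  25, 145], dtype=int32)), (array([282.7, 192.2]), array([280, 190,   7,   5,  25], dtype=int32))]
```

View pics/c2.png

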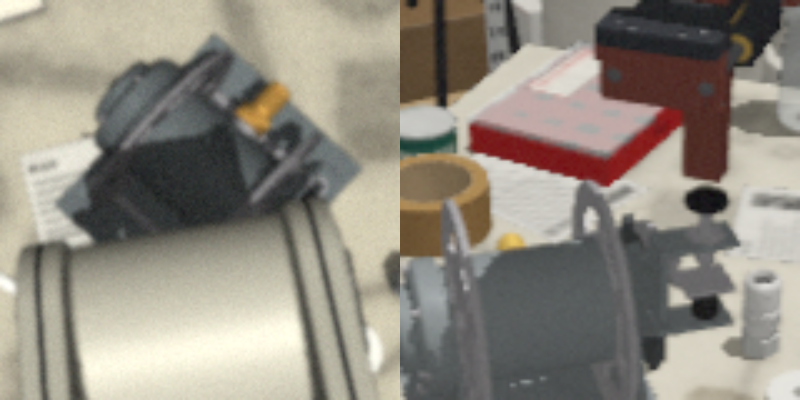

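In c2 the finger (scene half, 705,178) is right above the button (707,200). In the top half, the stub at (265,105) is clear of the wrist. Next I'll press in small force-watched steps.

```bash
cat >> h.py <<'E'
yaw=-0.763;c0=np.array([593.74,82.17]);R0=np.array([[np.cos(yaw),-np.sin(yaw)],[np.sin(yaw),np.cos(yaw)]])
def P(th,r=68): return np.r_[c0+R0@[r*np.sin(th),0],110+r*np.cos(th)]
TH=np.arange(-.6,2.2,.01)
TAB={n:np.array([proj(n,P(t)) for t in TH]) for n in("top","scene")}
def theta(n,im):
    h=cv2.cvtColor(im,cv2.COLOR_BGR2HSV)
    m=cv2.inRange(h,(10,110,30),(34,255,255))
    x,y,w,hh=(280,130,60,60) if n=="top" else (278,160,24,45)
    k=np.zeros_like(m);k[y:y+hh,x:x+w]=m[y:y+hh,x:x+w]
    nn,l,st,ce=cv2.connectedComponentsWithStats(k)
    if nn<2:return None
    i=1+np.argmax(st[1:,4])
    if st[i][4]<15:return None
    d=np.linalg.norm(TAB[n]-ce[i],axis=1);j=d.argmin()
    return round(TH[j],3),round(d[j],1),ce[i].round(1),int(st[i][4]),int(st[i][1])
def fz(n=5):
    v=[]
    for _ in range(n): env.hold(.015); v.append(env.read_state()["force"][2])
    return float(np.mean(v))
E
cat > press.py <<'E'
from h import *
X,Y=466.8,82.5
b=fz(8);print("bias",b,theta("top",viewer.camera("top")))
env.move_l([X,Y,320],rate=20,f_stop=3)
z=env.read_state()["tool_pos"][2];peak=0;low=None;log=[]
while True:
    z-=0.3 if peak>4 and low is None or low is not None else 0.5
    env.move_l([X,Y,z],rate=8)
    F=fz(4)-b;log.append((round(z,2),round(F,2)))
    if F>13.5: print("too high");break
    if low is None:
        peak=max(peak,F)
        if peak>5 and F<peak-1.8: low=F;log.append("drop")
    else:
        low=min(low,F)
        if F>low+2.5: log.append("buffer");break
    if z<290: print("too deep");break
print(log)
for i in range(2):print(env.read_state()["time_s"],theta("top",viewer.camera("top")))
E
python3 press.py
```

```text
bias -0.29948892061612103 (np.float64(1.17), np.float64(0.2), array([320. , 152.4]), 216, 143)
[(np.float64(319.36), 0.43), (np.float64(318.86), 0.09), (np.float64(318.36), 0.37), (np.float64(317.86), 0.26), (np.float64(317.36), 0.49), (np.float64(316.86), 0.3), (np.float64(316.36), 0.83), (np.float64(315.86), 1.13), (np.float64(315.36), 0.98), (np.float64(314.86), 1.22), (np.float64(314.36), 1.35), (np.float64(313.86), 1.44), (np.float64(313.36), 1.49), (np.float64(312.86), 1.2), (np.float64(312.36), 1.11), (np.float64(311.86), 1.32), (np.float64(311.36), 2.22), (np.float64(310.86), 1.68), (np.float64(310.36), 1.84), (np.float64(309.86), 1.74), (np.float64(309.36), 1.84), (np.float64(308.86), 1.72), (np.float64(308.36), 2.14), (np.float64(307.86), 2.21), (np.float64(307.36), 1.88), (np.float64(306.86), 2.6), (np.float64(306.36), 3.29), (np.float64(305.86), 7.05), (np.float64(305.56), 8.67), (np.float64(305.26), 8.99), (np.float64(304.96), 8.71), (np.float64(304.66), 8.92), (np.float64(304.36), 8.75), (np.float64(304.06), 7.99), (np.float64(303.76), 8.37), (np.float64(303.46), 8.51), (np.float64(303.16), 8.41), (np.float64(302.86), 7.85), (np.float64(302.56), 2.99), 'drop', (np.float64(302.26), 2.62), (np.float64(301.96), 4.4), (np.float64(301.66), 4.74), (np.float64(301.36), 4.89), (np.float64(301.06), 4.8), (np.float64(300.76), 4.52), (np.float64(300.46), 5.37), 'buffer']
25.3 (np.float64(0.96), np.float64(0.7), array([317.3, 153.1]), 268, 142)
25.35 (np.float64(0.96), np.float64(0.8), array([317.2, 153.1]), 268, 142)
```

Run:
```python
from h import *
z=300.46
for k in range(3):
    z-=0.3;env.move_l([466.8,82.5,z],rate=8);F=fz(4)+.3;print(round(z,2),round(F,2))
    if F>6.8:break
for k in range(4):
    t=env.read_state()["time_s"];a=viewer.camera("top");b=viewer.camera("scene")
    print(t,theta("top",a),theta("scene",b));env.hold(.2)
cv2.imwrite("pics/d3.png",np.hstack([cv2.resize(cv2.convertScaleAbs(a[125:205,260:340],alpha=1.7),(400,400)),cv2.resize(b[150:210,260:320],(400,400))]))
print(fz()+.3)
```

```text
300.16 6.56
299.86 8.25
26.0333 (np.float64(0.85), np.float64(0.8), array([315.6, 154.3]), 276, 143) (np.float64(0.92), np.float64(0.4), array([284.2, 184.5]), 135, 176)
26.3333 (np.float64(0.8), np.float64(0.8), array([314.8, 154.9]), 281, 144) (np.float64(0.86), np.float64(0.3), array([284.4, 183.9]), 142, 175)
26.6333 (np.float64(0.75), np.float64(0.8), array([313.9, 155.6]), 278, 145) (np.float64(0.84), np.float64(0.3), array([284.5, 183.6]), 147, 175)
26.9333 (np.float64(0.69), np.float64(0.8), array([312.9, 156.6]), 284, 146) (np.float64(0.79), np.float64(0.1), array([284.9, 183.3]), 145, 174)
7.9504315456270955
```

View pics/d3.png

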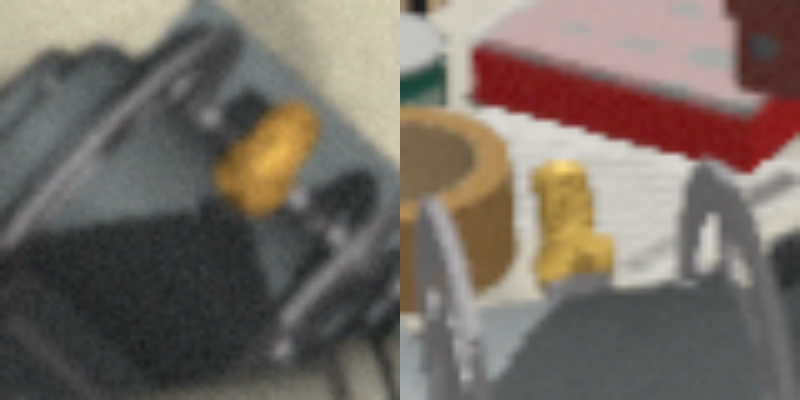

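Button is held against the buffer at about 8 N and the drum is turning freely at about 0.18 rad/s. The tip is at about (320,149.5) top and (284.7,176) scene, so θ≈0.75 in both views. I'll track it to about 0.3 and then verify.

Run:
```python
from h import *
for k in range(30):
    t=env.read_state()["time_s"];a=viewer.camera("top");b=viewer.camera("scene")
    A=theta("top",a);B=theta("scene",b)
    if k%2==0:print(t,A,B)
    if A is None or A[0]<.33 or (B and B[0]<.25):break
    env.hold(.1)
print(t,A,B,env.read_state()["time_s"])
for th in (0,.2,.3,.4,.5): print(th,proj("top",P(th,90)).round(1),proj("scene",P(th,90)).round(1))
cv2.imwrite("pics/e4.png",np.hstack([cv2.resize(cv2.convertScaleAbs(a[125:205,260:340],alpha=1.7),(400,400)),cv2.resize(b[150:210,260:320],(400,400))]))
```

```text
27.3167 (np.float64(0.63), np.float64(0.7), array([311.8, 157.5]), 284, 147) (np.float64(0.76), np.float64(0.0), array([285.1, 183.1]), 146, 174)
27.7167 (np.float64(0.56), np.float64(0.9), array([310.3, 158.6]), 270, 148) (np.float64(0.74), np.float64(0.3), array([285.4, 183.1]), 154, 174)
28.1167 (np.float64(0.49), np.float64(0.7), array([308.9, 160.2]), 265, 150) (np.float64(0.72), np.float64(0.6), array([285.7, 183.1]), 159, 174)
28.5167 (np.float64(0.43), np.float64(0.7), array([307.6, 161.5]), 255, 151) (np.float64(0.69), np.float64(0.9), array([286.1, 183.1]), 156, 174)
28.9167 (np.float64(0.36), np.float64(0.7), array([306., 163.]), 250, 153) (np.float64(0.29), np.float64(1.1), array([286.4, 183.6]), 171, 174)
29.1167 (np.float64(0.32), np.float64(0.6), array([305.1, 164. ]), 243, 154) (np.float64(0.25), np.float64(0.9), array([286.7, 183.7]), 172, 174) 29.2167
0 [297.4 170.9] [288.5 177.2]
0.2 [304.2 163.8] [286.8 174.1]
0.3 [307.4 160.5] [286.  173.1]
0.4 [310.6 157.4] [285.3 172.6]
0.5 [313.6 154.5] [284.7 172.4]
```

View pics/e4.png

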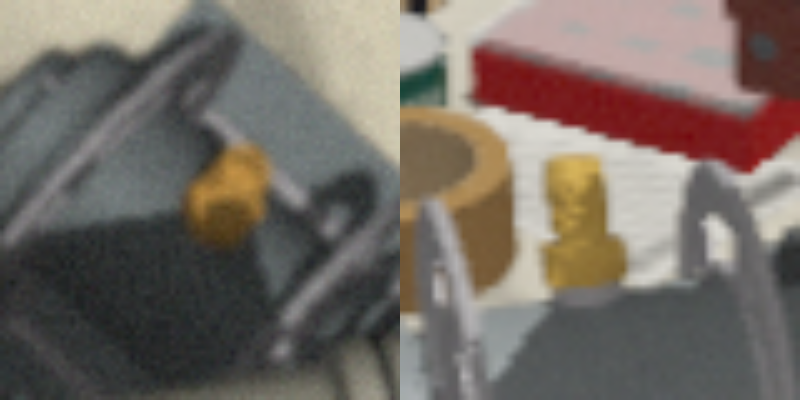

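Tip is at about (309,158) top, so θ≈0.33 and falling 0.17 rad/s. I'll wait 0.4 s and let the button go.

Run:
```python
from h import *
env.hold(.4)
print(theta("top",viewer.camera("top")))
env.move_l([466.8,82.5,330],rate=100)
for k in range(8):
    t=env.read_state()["time_s"];a=viewer.camera("top");b=viewer.camera("scene")
    print(t,theta("top",a),theta("scene",b));env.hold(.2)
env.move_l([466.8,82.5,420],rate=150);env.hold(.5)
a=viewer.camera("top");b=viewer.camera("scene")
print(env.read_state()["time_s"],theta("top",a),theta("scene",b),env.read_state()["force"])
cv2.imwrite("pics/f5.png",np.hstack([cv2.resize(cv2.convertScaleAbs(a[125:205,260:340],alpha=1.7),(400,400)),cv2.resize(b[150:250,260:360],(400,400))]))
```

```text
(np.float64(0.24), np.float64(0.7), array([303.1, 165.9]), 235, 156)
30.1167 (np.float64(0.16), np.float64(0.7), array([301. , 168.1]), 220, 159) (np.float64(0.09), np.float64(0.8), array([287.7, 185.2]), 185, 175)
30.4167 (np.float64(0.11), np.float64(0.6), array([299.9, 169.4]), 210, 161) (np.float64(0.04), np.float64(0.8), array([288. , 185.7]), 188, 175)
30.7167 (np.float64(0.06), np.float64(0.5), array([298.6, 170.8]), 199, 162) (np.float64(0.01), np.float64(0.8), array([288.2, 186.2]), 191, 176)
31.0167 (np.float64(0.01), np.float64(0.4), array([297.5, 172.2]), 190, 164) (np.float64(-0.06), np.float64(0.8), array([288.6, 187.2]), 192, 176)
31.3167 (np.float64(-0.03), np.float64(0.4), array([296.6, 173.2]), 185, 166) (np.float64(-0.09), np.float64(0.8), array([288.8, 187.9]), 195, 177)
31.6167 (np.float64(-0.03), np.float64(0.2), array([296.7, 173.3]), 184, 166) (np.float64(-0.1), np.float64(0.8), array([288.9, 187.9]), 194, 177)
31.9167 (np.float64(-0.03), np.float64(0.3), array([296.7, 173.3]), 183, 166) (np.float64(-0.1), np.float64(0.8), array([288.9, 188. ]), 193, 177)
32.2167 (np.float64(-0.03), np.float64(0.3), array([296.6, 173.3]), 186, 166) (np.float64(-0.1), np.float64(0.8), array([288.9, 188. ]), 193, 177)
33.8667 (np.float64(-0.03), np.float64(0.3), array([296.5, 173.3]), 187, 166) (np.float64(-0.1), np.float64(0.8), array([288.9, 187.9]), 194, 177) [ 0.52730921 -0.18961995  0.69887834]
```

View pics/f5.png

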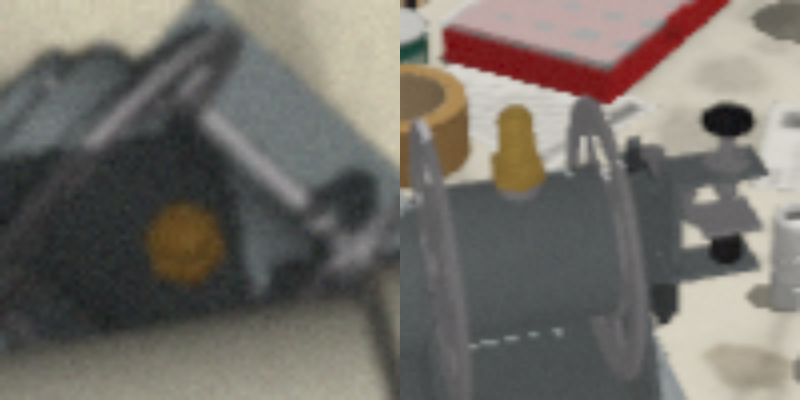

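f5 shows the stub standing upright at top (297,173) and scene (289,187). The button is back up at scene (341,180), and the drum has not moved for over 2 s. I'll hand the job in.

Run:
```python
from station import env, workorder
print(workorder.sign_off(), env.read_state()["time_s"])
```

```text
the job is handed in; nothing more can be done
the job is handed in; nothing more can be done
```

The drum is caught with the brass stub upright, and I handed the job in at about 34 s of the 64 s allowed.

- **Press:** I pressed the button with closed fingertips in steps of 0.3 to 0.5 mm. The pawl broke free after a peak of about 9 N. I then held it lightly against the buffer at about 8 N, against a limit of 16 N.
- **Release:** The spring turned the drum from about 1.57 rad at roughly 0.17 rad/s. I let the button go when the stub was about 0.2 rad short of upright. The pawl then caught and the drum stopped.
- **Last checks:** The drum stayed still for over 2 s before hand-in, the button had come back up and the arm was clear. I commanded no contact with the drum or the loose parts.
- **Where the views disagreed:** The final angle read -0.03 rad from the top camera and -0.10 rad from the scene camera. My estimates in the two views differ by about that much when the drum is near upright. The pawl seats only every 0.524 rad, so both readings point to the tooth at 0.

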